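# Spring check of a mirror tilt mount

### The job

Check the springs of the mirror tilt mount one corner at a time, the round pad first and then the square pad: press the pad down from above until that corner's pointer is level with the mark clipped on its scale, without pressing past it, hold it there for a second, then let go so that the corner springs back. Only press, grasp and lift nothing, and leave the things lying around the mount where they are.

Things in the scene. Friction and masses are not known exactly. Their poses are not given: they have to be found in the camera images.
- tilt_mount: tilt mount screwed to the bench: grey foot and a level aluminium plate, 114 mm square, top at 60 mm, carrying a round mirror. Origin on the bench under the plate's centre; x points to the corner on the ball pivot (64 mm away, far from the robot), y to the round pad (64 mm), -y to the square pad (64 mm). Beyond each pad, 120 to 144 mm from the pivot, stands a scale, top at 69 mm.
- round_pad (a point): centre of the top face of the round black pad (26 mm across), on the left (+y of the mount) corner of the plate; it stands 8 mm above the plate and, at rest, 68 mm above the bench. It is 90 mm from the ball pivot.
- round_pointer (a point): outer tip of the dark pointer that sticks out of the plate beyond the round pad, 130 mm from the ball pivot on the line through the pad (40 mm outside the pad's centre) and 56 mm above the bench at rest. It sinks as this pad is pressed, 1.44 times as far as the pad does.
- round_mark: the round pad's mark: a dark 9 mm high clip on the outer edge of the upright aluminium scale, with a wedge pointing at the pointer. Origin at the wedge's tip, 3 mm outside the pointer's tip, z up. Fixed, 34 to 44 mm above the bench (12 to 22 mm below the pointer at rest, differing between the sides).
- round_corner (a joint): tilt of the plate under the round pad (rad): 0 at rest, grows as the pad is pressed, stop at 0.25. Pad sinks 90 mm x sin(angle), pointer 130 mm x sin(angle). The spring takes about 0.47 N per mm at the pad, no preload, and returns by itself within 0.5 s. The two pads sink nearly independently.
- square_pad (a point): centre of the top face of the square black pad (24 x 24 mm), on the right (-y of the mount) corner of the plate; it stands 8 mm above the plate and, at rest, 68 mm above the bench. It is 90 mm from the ball pivot.
- square_pointer (a point): outer tip of the dark pointer that sticks out of the plate beyond the square pad, 130 mm from the ball pivot on the line through the pad (40 mm outside the pad's centre) and 56 mm above the bench at rest. It sinks as this pad is pressed, 1.44 times as far as the pad does.
- square_mark: the square pad's mark: a dark 9 mm high clip on the outer edge of the upright aluminium scale, with a wedge pointing at the pointer. Origin at the wedge's tip, 3 mm outside the pointer's tip, z up. Fixed, 34 to 44 mm above the bench (12 to 22 mm below the pointer at rest, differing between the sides).
- square_corner (a joint): tilt of the plate under the square pad (rad): 0 at rest, grows as the pad is pressed, stop at 0.25. Pad sinks 90 mm x sin(angle), pointer 130 mm x sin(angle). The spring takes about 0.47 N per mm at the pad, no preload, and returns by itself within 0.5 s. The two pads sink nearly independently.
- loupe: black eye loupe, 34 mm across, 25 mm high, loose on the bench in front of the mount; bystander. Origin at the centre of its underside.
- blue_cutters: side cutters with blue handles, 113 x 34 x 10 mm, loose behind the mount; bystander. Origin at the centre of the underside, y along its length.
- usb_stick: small black memory stick, 52 x 17 x 8 mm, loose at the near right of the mount; bystander. Origin at the centre of the underside.

How it is judged:
By the outcome, as a careful person would: the job done as asked, in the order asked, and still so for the second after the job is handed in, with the robot touching nothing.
It also fails if it takes over 51 s, if anything falls off the work surface, if the arm or the gripper's body presses on something with over 40 N, if the wrist force passes 120 N, or if a joint passes its speed limit or range.

### The arm

A 6-joint arm with a two-finger parallel gripper is mounted at the origin on a cart in front of the work surface, level with it; the furniture and walls round the work are solid. World frame = base frame: x ahead of the robot, y to its left, z up, the work surface at z = 0. Lengths are in m, angles in rad, forces in N, time in s.
With the tool pointing down it reaches from about 0.425 to 0.95 m from the base axis. Payload 3.5 kg.
Tool frame: the origin (TCP) lies midway between the tips of the shut fingers; the grasp point (between the pads) lies 19 mm behind it; z points along the fingers, y is the direction in which the jaws open and shut (so a half turn about z gives the same grasp; the last joint's range is limited). The gripper opens to 85 mm and grips with 20 to 120 N. Pads are 22 mm wide; open, the fingers measure 114 mm over their backs; the gripper's body (76 mm by 85 mm) begins 54 mm behind the grasp point. The pads swing forward as they close: fully open they stand 13 mm farther back than shut.
Start: joints at [-1.284, 0.286, 1.577, -0, 1.279, -0.15], TCP at [0.286, -0.612, 0.231] pointing down, gripper open.
Joint ranges: [-2.77, 2.77], [-0.9, 2.22], [0.21, 2.48], [-1.53, 4.67], [0.24, 2.81], [-2.84, 2.84]. Speed limits (rad/s): [2.79, 2.79, 3.14, 3.14, 3.14, 3.14].

### API

Orientations are given as a unit quaternion [x, y, z, w].
In Python, from plant import ctrl gives the robot as it stands.
- The arm moves only by the tool apply_moves, never from a script. Its argument "moves" is a list that holds one entry, the list of rows, each a list of 7 numbers: the shift along the tool's x, y, z in m, then the turn, a rotation vector about the tool's x, y, z in degrees, then the gripper's target within -1 to 1 (shut at 1, half-way at 0, fully open at -1). In form: [[[tx, ty, tz, ax, ay, az, hand], ...]]. A call has 1 to 12 rows; each row shifts and turns the pose as measured when the row begins, along the tool's axes as they then stand; what a row does not reach is not made up. A row lasts 1/10 s, in which the tool goes at most 50 mm and 8.59 degrees, less where a joint would pass 70% of its speed; a pose out of reach is approached as far as the arm can. A call with a gripper value outside its range is refused whole. The fingers move at their own pace and stop on an object; "force" is the grip in N (left out, the last holds). Time passes only in rows, so rows that do not move let the fingers close. It gives the time, the measured TCP pose, the force and the opening at its end, in the units of the state.
- ctrl.get_state(): the state, without advancing time (a new reading comes with each control period).
- ctrl.read_camera(name): name is "side" or "top"; returns the picture (400x640x3 uint8, red, green, blue); there is no depth.
- ctrl.get_calibration(name): a dict with "camera_matrix" (3x3 intrinsics, pixels), "cam_to_world" (4x4, takes a point from camera to world coordinates). Camera axes: x right, y up, looking along -z (the intrinsics and any distortion apply to the point x, -y, -z); pixel columns grow to the right and rows downward; lengths in m; the calibration is good to about 2 mm. A picture is of the moment at which its call begins. get_calibration takes no time and is no camera call.
- ctrl.sign_off(): hands the job in, once; it reports no verdict.
The state is a dict: "time": time; "qpos": joint angles; "dq": joint speeds; "joint_efforts": joint torques, N m; "eef_pos": TCP position; "tcp_rot": TCP orientation; "contact_force": force on the tool from outside, world axes, zero at the start; "wrist_torque": the same for the moment, N m; "opening": opening from 0.0 (shut) to 1.0 (fully open).
Only numpy, scipy, OpenCV 4.12 (cv2) and the standard library are available. Lean on these libraries where they do the work, as an engineer would, in place of code of your own. Each camera call takes 0.05 s, during which the arm holds its last target. There are 200 camera calls.

## Working session

There is one attempt and no reset: what is moved stays moved. The work goes in short steps, Python scripts to look and compute and a tool call to move; the robot and the scene stay as the last step left them, time stands still between calls to the robot, and variables do not carry over. Pictures are saved under pics/ and viewed, about 8 in all and at most 12, crops included, and the job is handed in when it is done.

Besides the shell and the picture viewer there is one more tool, called by a JSON object that holds its "api" and its "payload". apply_moves: Moves the arm, as the interface text tells. Its arguments: {"type":"object","properties":{"moves":{"type":"array","items":{"type":"array","items":{"type":"array","items":{"type":"number"}}}},"force":{"type":"number"}},"required":["moves"]}

```bash
mkdir -p pics; python3 - <<'E'
from plant import ctrl
import cv2
for n in("top","side"):
    cv2.imwrite(f"pics/{n}0.png",ctrl.read_camera(n)[:,:,::-1])
    c=ctrl.get_calibration(n);print(n,c)
s=ctrl.get_state();print(s)
E
```

```text
top {'camera_matrix': array([[402.2728109 ,   0.        , 322.00361186],
       [  0.        , 402.2728109 , 200.8852665 ],
       [  0.        ,   0.        ,   1.        ]]), 'cam_to_world': array([[ 0.01713427,  0.99657939, -0.08084518,  0.44771578],
       [-0.99984852,  0.01732537,  0.00166291, -0.31179987],
       [ 0.00305789,  0.08080444,  0.99672528,  0.91306847],
       [ 0.        ,  0.        ,  0.        ,  1.        ]])}
side {'camera_matrix': array([[464.75653723,   0.        , 318.11926385],
       [  0.        , 464.75653723, 197.2548503 ],
       [  0.        ,   0.        ,   1.        ]]), 'cam_to_world': array([[ 0.86376842,  0.19827762, -0.46323872,  0.12540313],
       [-0.50327456,  0.38486014, -0.77369076, -0.96790317],
       [ 0.02487656,  0.9014259 ,  0.43221812,  0.44195699],
       [ 0.        ,  0.        ,  0.        ,  1.        ]])}
{'time': 0.1, 'qpos': array([-1.28396152e+00,  2.87109903e-01,  1.57806041e+00,  1.19474678e-05,
        1.27860176e+00, -1.50019647e-01]), 'dq': array([-0.00029835, -0.00305589, -0.00429123,  0.00049953, -0.0014181 ,
        0.00010741]), 'joint_efforts': array([ 5.53210684e-04, -4.07297087e+01, -2.93699992e+01, -1.79224312e-04,
        3.42931315e-03,  1.07855450e-05]), 'eef_pos': array([ 0.28543067, -0.61101257,  0.23004748]), 'tcp_rot': array([ 9.76239263e-01,  2.16692672e-01, -6.87807827e-05, -1.08754876e-03]), 'contact_force': array([ 0.20043886,  0.2575145 , -0.08879124]), 'wrist_torque': array([-0.01470885,  0.01153453, -0.02047252]), 'opening': 1.0019321292800965}
```

View pics/top0.png

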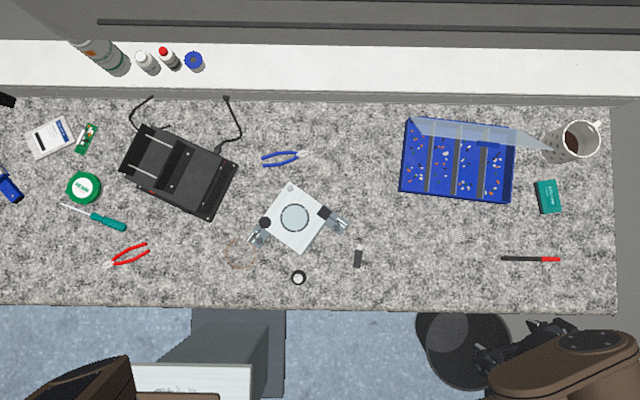

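View pics/side0.png

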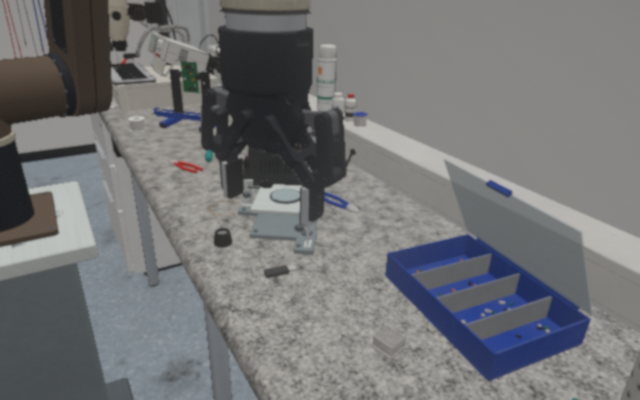

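Top view: the mount's mirror is at about (294,218), the round pad at (265,223), the square pad at (324,213), and the pivot corner at (290,188). In the side view the gripper hides part of the mount. Next I'll enlarge both.

```bash
python3 - <<'E'
import cv2,numpy as np
a=cv2.imread("pics/top0.png")[175:260,235:360]
b=cv2.imread("pics/side0.png")[160:260,220:350]
a=cv2.resize(a,None,fx=6,fy=6,interpolation=cv2.INTER_CUBIC)
cv2.imwrite("pics/a.png",a)
E
cat > h.py <<'E'
import numpy as np
from plant import ctrl
def ray(n,u,v,z):
    c=ctrl.get_calibration(n);K=c["camera_matrix"];T=c["cam_to_world"]
    d=np.linalg.inv(K)@[u,v,1];d=T[:3,:3]@[d[0],-d[1],-d[2]];o=T[:3,3]
    return o+d*(z-o[2])/d[2]
def proj(n,p):
    c=ctrl.get_calibration(n);K=c["camera_matrix"];T=c["cam_to_world"]
    q=T[:3,:3].T@(np.asarray(p)-T[:3,3]);q=K@[q[0],-q[1],-q[2]];return q[:2]/q[2]
E
```

```text
(no output)
```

View pics/a.png

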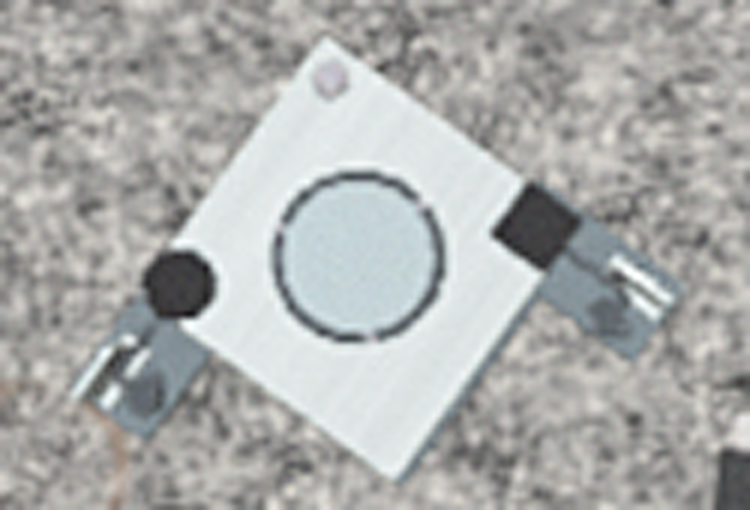

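```bash
python3 - <<'E'
from h import *
f=lambda x,y:((x+.5)/6-.5+235,(y+.5)/6-.5+175)
P={}
for n,x,y,z in [("R",180,284,.068),("S",537,224,.068),("piv",332,78,.06),("mir",360,256,.062),("far",325,37,.06),("near",400,480,.06)]:
    P[n]=ray("top",*f(x,y),z);print(n,P[n].round(4))
d=lambda a,b:np.linalg.norm(P[a][:2]-P[b][:2])
print(d("R","S"),d("R","piv"),d("S","piv"),d("far","near"))
from scipy.spatial.transform import Rotation as Ro
print(Ro.from_quat(ctrl.get_state()["tcp_rot"]).as_matrix().round(4))
for n in"RS":
    u=(P[n]-P["piv"])[:2];u/=np.linalg.norm(u)
    print(n,"dir",u,np.degrees(np.arctan2(u[1],u[0])))
    p=P["piv"][:2]+u*.130
    for z in(.056,.044,.034):print(z,p,proj("side",[*p,z]))
E
```

```text
R [ 0.4699 -0.1935  0.068 ]
S [ 0.4931 -0.318   0.068 ]
piv [ 0.5442 -0.2443  0.06  ]
mir [ 0.481  -0.2558  0.062 ]
far [ 0.5588 -0.2415  0.06  ]
near [ 0.4028 -0.2715  0.06  ]
0.12658951391213982 0.08997239626295228 0.08966612545534203 0.1588855664747299
[[ 9.061e-01  4.231e-01 -6.000e-04]
 [ 4.231e-01 -9.061e-01  2.100e-03]
 [ 3.000e-04 -2.200e-03 -1.000e+00]]
R dir [-0.82548321  0.56442668] 145.63751181481473
0.056 [ 0.43686553 -0.17093542] [247.14951795 186.95205945]
0.044 [ 0.43686553 -0.17093542] [247.39537101 192.39830432]
0.034 [ 0.43686553 -0.17093542] [247.59816992 196.89079457]
S dir [-0.57004848 -0.82161106] -124.75360615604706
0.056 [ 0.47007205 -0.35112032] [305.22450794 221.65637562]
0.044 [ 0.47007205 -0.35112032] [305.13566972 227.71517048]
0.034 [ 0.47007205 -0.35112032] [305.06250355 232.70512721]
```

The distances check out: pad to pad 126.6 mm (should be 128), pad to pivot 90 mm for both, plate diagonal 159 mm (should be 161). Next I'll move above the round pad, shutting the jaws and turning +30° in world yaw.

{"api": "apply_moves", "payload": {"moves": [[[0.0344, -0.0301, 0, 0, 0, -3, 1], [0.0358, -0.0283, 0, 0, 0, -3, 1], [0.0373, -0.0264, 0, 0, 0, -3, 1], [0.0386, -0.0244, 0, 0, 0, -3, 1], [0.0399, -0.0223, 0, 0, 0, -3, 1], [0.041, -0.0202, 0, 0, 0, -3, 1], [0.042, -0.018, 0, 0, 0, -3, 1], [0.0429, -0.0158, 0, 0, 0, -3, 1], [0.0437, -0.0135, 0, 0, 0, -3, 1], [0.0443, -0.0111, 0, 0, 0, -3, 1], [0, 0, 0, 0, 0, 0, 1]]]}}

```text
time: 1.2
eef_pos: [0.4687, -0.1744, 0.2242]
tcp_rot: [0.883, 0.469, 0.0, -0.006]
contact_force: [0.7, 0.2, -0.6]
opening: -0.003
```

```bash
cat >> h.py <<'E'
import cv2
from scipy.spatial.transform import Rotation as Ro
def stat(p=None):
    s=ctrl.get_state();R=Ro.from_quat(s["tcp_rot"]).as_matrix()
    print("t",round(s["time"],2),"pos",s["eef_pos"].round(4),"F",s["contact_force"].round(2),"open",round(s["opening"],2),"R",R.round(4).tolist())
    if p is not None:print("tool delta",(R.T@(np.array(p)-s["eef_pos"])).round(4))
    return s
def avg(n,k):return np.mean([ctrl.read_camera(n).astype(np.float32) for _ in range(k)],0)[:,:,::-1]
def crop(im,x0,x1,y0,y1,f):return cv2.resize(im[y0:y1,x0:x1],None,fx=f,fy=f,interpolation=cv2.INTER_CUBIC).clip(0,255).astype(np.uint8)
E
python3 - <<'E'
from h import *
stat([.4699,-.1935,.12])
im=avg("side",8);np.save("rest.npy",im)
a=crop(im,225,275,165,210,8);b=crop(im,285,330,205,255,8)
b=np.vstack([b,np.zeros((400,1,3),np.uint8)]) if 0 else b
H=max(a.shape[0],b.shape[0]);pad=lambda q:cv2.copyMakeBorder(q,0,H-q.shape[0],0,8,cv2.BORDER_CONSTANT)
cv2.imwrite("pics/b.png",np.hstack([pad(a),pad(b)]))
E
```

```text
t 1.2 pos [ 0.4687 -0.1744  0.2242] F [ 0.71  0.23 -0.64] open -0.0 R [[0.5596, 0.8288, -0.0053], [0.8287, -0.5595, 0.0111], [0.0063, -0.0106, -0.9999]]
tool delta [-0.0158  0.0128  0.1039]
```

View pics/b.png

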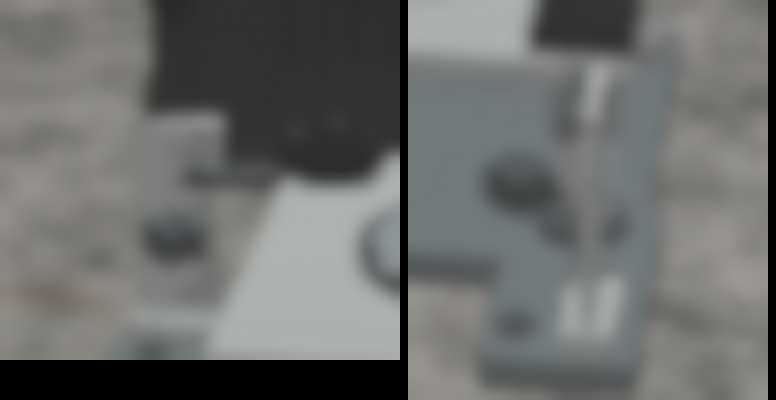

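The round scale reads well: pointer tip at about (248.7,187.2), predicted (247.1,187.0), with a dark blob near (247,194.7). The square side is seen edge-on and is unclear. I'll enlarge both with predicted height ticks.

```bash
python3 - <<'E'
from h import *
im=np.load("rest.npy")
piv=np.array([.5442,-.2443])
D={"R":np.array([-.8255,.5644]),"S":np.array([-.5700,-.8216])}
out=[]
for n,(x0,x1,y0,y1) in {"R":(236,264,174,214),"S":(292,320,210,250)}.items():
    f=13;c=im[y0:y1,x0:x1];lo,hi=c.min(),c.max() if n=="S" else 190
    a=crop((im-lo)*255/(hi-lo),x0,x1,y0,y1,f)
    for r,col in((.130,(0,0,255)),(.133,(0,255,255)),(.144,(0,255,0)),(.120,(255,0,0))):
        for z in (.069,.056,.044,.034,.0):
            u=proj("side",[*(piv+D[n]*r),z]);q=((u+.5-[x0,y0])*f).astype(int)
            cv2.circle(a,tuple(map(int,q)),2,col,-1)
            if z in(.044,.034):print(n,r,z,u.round(1),q)
    out.append(a)
cv2.imwrite("pics/c.png",np.hstack(out))
# mast of dark spots in top view
for x,y in((148,393),(608,315)):
    p=ray("top",(x+.5)/6-.5+235,(y+.5)/6-.5+175,.01);print(p)
    for n in D:
        e=p[:2]-piv;print(n,e@D[n],e@[-D[n][1],D[n][0]])
E
```

```text
R 0.13 0.044 [247.4 192.4] [154 245]
R 0.13 0.034 [247.6 196.9] [157 304]
R 0.133 0.044 [245.9 192.3] [135 244]
R 0.133 0.034 [246.1 196.8] [138 303]
R 0.144 0.044 [240.5 192. ] [ 65 240]
R 0.144 0.034 [240.7 196.5] [ 68 299]
R 0.12 0.044 [252.3 192.7] [218 249]
R 0.12 0.034 [252.5 197.2] [221 307]
S 0.13 0.044 [305.1 227.7] [177 236]
S 0.13 0.034 [305.1 232.7] [176 301]
S 0.133 0.044 [305.  228.6] [175 247]
S 0.133 0.034 [304.9 233.6] [174 312]
S 0.144 0.044 [304.3 231.7] [166 288]
S 0.144 0.034 [304.2 236.7] [165 354]
S 0.12 0.044 [305.7 224.9] [185 200]
S 0.12 0.034 [305.7 229.9] [184 264]
[ 0.43070172 -0.17466703  0.01      ]
R 0.13299367964060388 0.006576418715451648
S 0.007483577674497198 -0.13294098093809684
[ 0.46262036 -0.34548605  0.01      ]
R 0.010234589090054234 0.12957263077326867
S 0.12963485118212664 -0.009349786629700426
```

View pics/c.png

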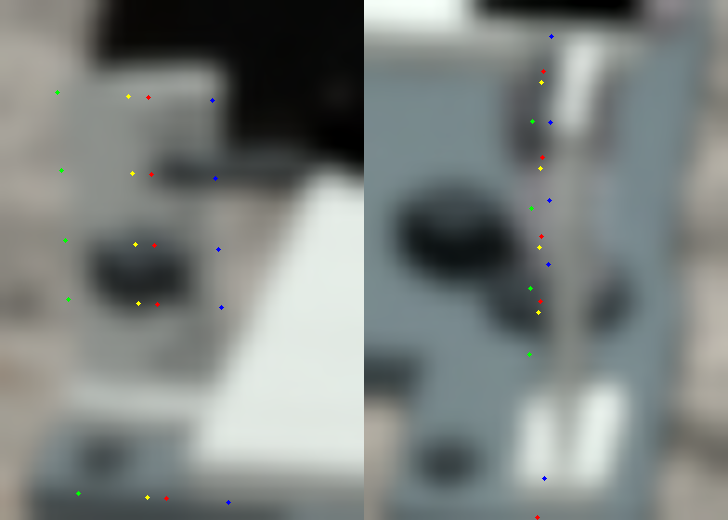

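The round scale's dark blob is at side pixel (246.3,194.7). On the square side there's a large dark blob at (298.5,227.6), left of the pointer, and dark patches on both sides of the edge-on scale near row 232.6. I can't yet tell which is the mark, so I'll check the top view close up.

```bash
python3 - <<'E'
from h import *
t=cv2.imread("pics/top0.png").astype(np.float32)
piv=np.array([.5442,-.2443]);D={"R":np.array([-.8255,.5644]),"S":np.array([-.5700,-.8216])}
A=[crop(t*1.1,243,271,212,244,14),crop(t*1.1,322,350,205,237,14)]
for a,n,x0,y0 in((A[0],"R",243,212),(A[1],"S",322,205)):
    for r,z in((.130,.056),(.144,.04),(.120,.069),(.144,.069)):
        u=proj("top",[*(piv+D[n]*r),z]);q=(u+.5-[x0,y0])*14;cv2.circle(a,(int(q[0]),int(q[1])),2,(0,0,255) if z==.056 else (0,255,0) if z==.04 else (255,0,0),-1)
cv2.imwrite("pics/d.png",np.hstack(A))
E
```

```text
(no output)
```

View pics/d.png

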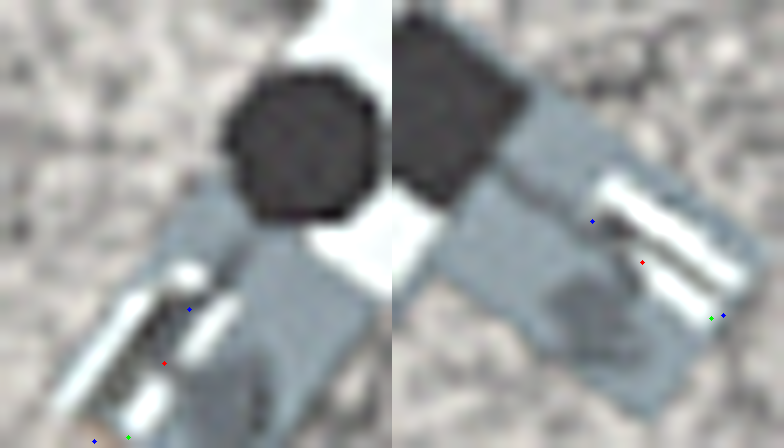

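```bash
python3 - <<'E'
from h import *
from scipy.optimize import least_squares
piv=np.array([.5442,-.2443]);D={"R":np.array([-.8255,.5644]),"S":np.array([-.5700,-.8216])}
T=lambda n,x,y:np.array([(x+.5)/14-.5+(243 if n=="R" else 322),(y+.5)/14-.5+(212 if n=="R" else 205)])-([0,0] if n=="R" else [28,0])
Sd=lambda n,x,y:np.array([x/13-.5+(236 if n=="R" else 292-28),y/13-.5+(174 if n=="R" else 210)])
for l,n,a,b in(("blob","R",(228,395),(140,272)),("blob","S",(590,308),(455,235)),("blob-pair","S",(590,308),(515,300)),("dot","R",(265,405),(100,458)),("dot","S",(615,355),(445,460))
  ,("scaletop out","R",(62,405),(80,75)),("scaletop out","S",(735,275),(575,130)),("scaletop in","R",(148,295),(222,70)),("scaletop in","S",(605,190),(582,45))):
    ua,ub=T(n,*a),Sd(n,*b)
    r=least_squares(lambda p:np.r_[proj("top",p)-ua,proj("side",p)-ub],[.45,-.25,.04])
    e=r.x[:2]-piv;print(l,n,r.x.round(4),"res",r.fun.round(1),"radial %.4f tang %.4f"%(e@D[n],e@[-D[n][1],D[n][0]]))
E
```

```text
blob R [ 0.4316 -0.1787  0.0439] res [-0.1  0.2  0.2  0. ] radial 0.1299 tang 0.0094
blob S [ 0.4622 -0.3432  0.0424] res [-0.3  0.5  0.5 -0. ] radial 0.1280 tang -0.0110
blob-pair S [ 0.4666 -0.3457  0.0324] res [ 0.8 -1.4 -1.3  0. ] radial 0.1276 tang -0.0060
dot R [ 0.4266 -0.1786  0.013 ] res [-0.7  1.5  1.5  0.1] radial 0.1342 tang 0.0122
dot S [ 0.4566 -0.3491  0.0119] res [ 0.1 -0.1 -0.1  0. ] radial 0.1360 tang -0.0122
scaletop out R [ 0.4308 -0.1581  0.0689] res [ 0.  -0.1 -0.1 -0. ] radial 0.1423 tang -0.0071
scaletop out S [ 0.4678 -0.3643  0.0671] res [-0.1  0.2  0.2 -0. ] radial 0.1422 tang 0.0056
scaletop in R [ 0.4481 -0.1711  0.0714] res [ 0.2 -0.4 -0.5 -0. ] radial 0.1207 tang -0.0061
scaletop in S [ 0.48   -0.3445  0.0675] res [-0.1  0.2  0.2 -0. ] radial 0.1189 tang 0.0044
```

Triangulation puts both scale tops at 67–71 mm (should be 69), so the two cameras agree. What the dark blobs really are is still unclear. I'll sharpen an averaged picture by deconvolution to see their shape.

```bash
cat >> h.py <<'E'
def rl(im,s=1.0,n=25,up=4):
    im=cv2.resize(im,None,fx=up,fy=up,interpolation=cv2.INTER_CUBIC).clip(1,255);x=im.copy();g=lambda a:cv2.GaussianBlur(a,(0,0),s*up)
    for _ in range(n):x=x*g(im/np.maximum(g(x),1e-3))
    return x.clip(0,255)
E
python3 - <<'E'
from h import *
im=avg("side",16);np.save("rest2.npy",im)
im=(im*16+np.load("rest.npy")*8)/24
tp=avg("top",10)
out=[]
for i,x0,y0 in((im,232,172),(im,288,208),(tp,318,200)):
    c=rl(i[y0-8:y0+48,x0-8:x0+44])[32:-32,32:-32]
    out.append(cv2.resize(((c/255)**.7*255).astype(np.uint8),None,fx=1.8,fy=1.8,interpolation=cv2.INTER_CUBIC))
o=np.hstack(out);print(o.shape);cv2.imwrite("pics/e.png",o)
E
```

```text
(288, 777, 3)
```

View pics/e.png

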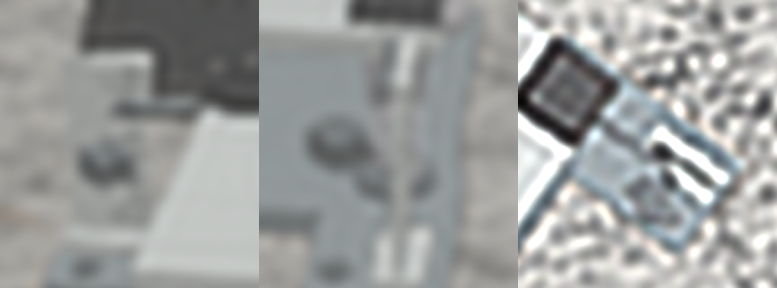

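```bash
python3 - <<'E'
from h import *
im=(np.load("rest2.npy")*16+np.load("rest.npy")*8)/24
np.set_printoptions(linewidth=200)
g=im.mean(2).round().astype(int)
print("S cols 292..315");
for r in range(212,248):print(r,g[r,292:316])
print("R cols 238..256")
for r in range(178,206):print(r,g[r,236:258])
for p in((227,298),(232,303),(233,311),(220,304),(225,304),(228,308),(232,308),(194,246),(187,250),(243,299)):print(p,im[p].round()[::-1])
E
```

```text
S cols 292..315
212 [142 143 145 146 147 148 147 143 136 132 131 126 121 117 116 120 124 124 118 112 109 109 109 110]
213 [127 127 128 129 130 130 130 130 130 130 129 127 122 118 120 133 147 146 135 127 124 119 115 114]
214 [120 120 119 119 119 119 120 121 121 122 121 120 116 110 115 138 156 152 136 126 123 120 118 117]
215 [117 116 116 116 115 116 117 117 118 118 116 113 108 103 113 140 156 146 126 118 118 119 118 118]
216 [118 118 117 117 117 117 118 118 118 117 113 107 102 100 114 141 151 137 117 113 116 118 118 118]
217 [119 119 119 119 119 119 119 119 119 117 111 103  99 102 119 143 148 130 112 112 116 118 119 118]
218 [120 120 120 120 120 120 119 120 119 117 110 102  98 103 123 144 145 125 110 112 117 119 119 118]
219 [120 120 120 120 120 120 120 120 119 117 110 100  94 100 119 137 137 120 109 113 117 119 119 118]
220 [120 120 120 120 120 120 120 120 119 117 110  99  91  95 111 124 124 114 109 113 118 119 120 118]
221 [120 120 120 120 120 120 120 120 120 118 112 101  93  96 109 119 118 113 111 114 118 119 119 118]
222 [120 120 120 120 119 119 119 119 119 118 114 107 101 105 115
[... 4797 characters left out ...]
1 128 127 126 125 121 116 114 115 117 125 143 161 172 176 176]
202 [125 128 131 135 137 137 135 132 131 130 128 124 120 119 119 121 131 151 168 174 176 176]
203 [125 127 130 133 138 142 143 142 140 139 138 137 135 133 133 135 145 161 172 176 176 176]
204 [130 131 132 135 139 144 147 148 148 148 149 150 150 149 149 151 158 168 174 175 175 175]
205 [134 134 134 134 135 137 139 141 143 145 148 150 151 151 153 158 166 172 174 175 175 174]
(227, 298) [79. 83. 84.]
(232, 303) [85. 89. 91.]
(233, 311) [89. 94. 95.]
(220, 304) [90. 91. 92.]
(225, 304) [117. 118. 120.]
(228, 308) [117. 120. 118.]
(232, 308) [115. 116. 115.]
(194, 246) [76. 79. 80.]
(187, 250) [79. 81. 81.]
(243, 299) [105. 112. 113.]
```

The picture shows the round side's dark block at (246,194.7) and the square side's blob at (298.5,228), with a second patch at about (303,233). I'll lower over the round pad. Watching the pointer move against these should show which dark part is the mark.

{"api": "apply_moves", "payload": {"moves": [[[-0.0055, 0.0043, 0.035, 0, 0, 0, 1], [-0.0055, 0.0043, 0.035, 0, 0, 0, 1], [-0.005, 0.0042, 0.035, 0, 0, 0, 1], [0, 0, 0.03, 0, 0, 0, 1], [0, 0, 0, 0, 0, 0, 1]]]}}

```text
time: 3.4
eef_pos: [0.4714, -0.2004, 0.0888]
tcp_rot: [0.885, 0.466, 0.002, -0.002]
contact_force: [0.1, 0.4, 0.2]
opening: 0.0
```

```bash
python3 - <<'E'
from h import *
np.set_printoptions(linewidth=200)
stat([.4699,-.1935,.068])
g=cv2.imread("pics/side0.png").astype(float).mean(2)
print("side0 R");
for r in range(184,201,2):print(r,g[r,238:256].astype(int))
print("side0 S")
for r in range(222,238,2):print(r,g[r,292:314].astype(int))
E
```

```text
t 3.4 pos [ 0.4714 -0.2004  0.0888] F [0.09 0.42 0.23] open 0.0 R [[0.565, 0.8251, 0.0021], [0.8251, -0.565, 0.0048], [0.0051, -0.001, -1.0]]
tool delta [ 0.0048 -0.0051  0.0208]
side0 R
184 [ 45  47  47  49  62  89 116 129 130 125 118 116 116 116 104  81  63  61]
186 [ 47  48  46  48  58  84 111 127 129 118 103  95  96 100  99  91  88  88]
188 [ 47  48  47  48  57  82 110 127 128 120 111 104 101 104 106 108 106 103]
190 [ 46  47  47  50  64  93 117 126 127 127 126 124 122 127 135 138 136 131]
192 [ 49  50  55  61  72  90 105 107 103 103 105 110 117 125 133 137 137 135]
194 [ 70  84  98 106 102  86  79  84  84  80  78  84  98 118 132 140 144 148]
196 [111 124 133 132 121 103  86  76  75  76  80  85  98 116 131 142 148 158]
198 [126 131 135 136 134 131 124 118 116 119 122 122 120 123 130 138 150 167]
200 [146 146 146 143 138 137 135 136 135 132 128 125 123 123 130 145 164 179]
side0 S
222 [130 130 130 130 128 126 118 102  91  98 109 112 113 114 115 116 114 111 109 105 102 105]
224 [129 128 126 121 116 111 107  97  90  92  99 104 107 112 115 117 117 118 119 120 122 124]
226 [129 122 109  95  91  94  96  95  93  90  94 102 109 114 117 119 120 123 127 128 129 129]
228 [129 121 103  85  75  75  77  78  76  75  79  93 111 123 129 130 126 127 129 130 130 129]
230 [130 126 118 104  92  82  78  76  77  79  84  92 103 115 124 129 127 124 122 120 124 128]
232 [130 129 129 127 124 119 114 112 107  99  94  96  97 104 116 126 124 116 107 105 112 124]
234 [130 130 130 130 130 130 129 128 124 113 100  93  91  98 113 124 121 108 100 105 117 126]
236 [120 122 123 123 125 129 131 129 130 128 125 122 118 115 120 127 126 123 123 126 128 130]
```

{"api": "apply_moves", "payload": {"moves": [[[0.005, -0.005, 0.0, 0, 0, 0, 1], [0, 0, 0.01, 0, 0, 0, 1], [0, 0, 0.01, 0, 0, 0, 1], [0, 0, 0.005, 0, 0, 0, 1], [0, 0, 0.002, 0, 0, 0, 1], [0, 0, 0.0, 0, 0, 0, 1]]]}}

```text
time: 4.0
eef_pos: [0.4735, -0.1944, 0.0659]
tcp_rot: [0.884, 0.467, 0.004, 0.002]
contact_force: [-1.1, 0.6, 1.4]
opening: 0.003
```

```bash
python3 - <<'E'
from h import *
np.set_printoptions(linewidth=200)
stat([.4699,-.1935,.060])
im=avg("side",6);np.save("p1.npy",im)
g=im.mean(2).round().astype(int)
for r in range(183,202):print(r,g[r,238:258])
stat()
E
```

```text
t 4.0 pos [ 0.4735 -0.1944  0.0659] F [-1.14  0.59  1.39] open 0.0 R [[0.564, 0.8257, 0.0094], [0.8257, -0.5641, -0.0003], [0.0051, 0.0079, -1.0]]
tool delta [-0.0013 -0.0035  0.0059]
183 [135 133 130 127 126 126 126 124 121 118 116 113 112 111  99  74  56  52  53  53]
184 [134 130 128 127 126 126 126 125 122 117 114 110 109 108  97  72  55  51  52  51]
185 [130 127 127 126 126 126 126 125 124 121 115 110 108 107  97  74  58  54  54  51]
186 [130 129 128 127 126 126 126 126 124 120 110 102 100 101  95  81  71  68  65  60]
187 [135 133 132 130 128 127 126 125 122 113  99  90  89  91  89  84  79  77  74  69]
188 [138 137 136 132 128 127 126 125 121 110  94  83  81  82  83  81  78  76  74  73]
189 [135 136 135 131 127 126 126 125 121 113 102  92  88  91  96  95  91  86  86  88]
190 [130 130 129 127 126 125 123 121 118 115 110 104 103 109 115 116 111 106 105 109]
191 [124 125 125 123 121 118 117 113 108 107 107 107 110 117 124 126 123 119 120 124]
192 [123 123 122 120 114 106 104 101  96  95  97 102 108 116 124 127 126 126 128 133]
193 [125 125 123 118 108  93  88  88  88  85  86  90  99
[... 168 characters left out ...]
  89 110 124 132 137 140 146 159]
196 [115 121 126 124 114  96  80  72  70  71  74  79  91 108 122 132 137 142 152 166]
197 [112 120 125 125 121 111  99  89  86  89  94  97 101 111 122 130 136 144 158 171]
198 [117 122 126 126 125 122 116 110 107 110 114 114 112 115 120 126 133 147 163 173]
199 [129 130 131 130 128 126 125 122 121 121 121 118 114 113 118 125 136 153 168 174]
200 [136 136 136 134 130 127 127 126 125 123 120 117 114 114 120 129 144 160 171 175]
201 [136 137 138 136 131 128 127 126 125 121 116 115 116 117 122 135 153 167 174 175]
t 4.3 pos [ 0.4737 -0.1945  0.0661] F [-0.11  0.55  0.67] open 0.0 R [[0.5642, 0.8256, 0.0101], [0.8256, -0.5642, -0.0006], [0.0053, 0.0087, -0.9999]]
```

The pointer moved down about 1 px with roughly 0.7–1 N, so contact is made near z = 0.067. I'll recentre and press to just short of the shallowest possible mark.

{"api": "apply_moves", "payload": {"moves": [[[-0.001, -0.0035, -0.001, 0, 0, 0, 1], [0, 0, 0.003, 0, 0, 0, 1], [0, 0, 0.002, 0, 0, 0, 1], [0, 0, 0.0015, 0, 0, 0, 1], [0, 0, 0.0, 0, 0, 0, 1]]]}}

```text
time: 4.8
eef_pos: [0.4703, -0.1935, 0.0612]
tcp_rot: [0.884, 0.467, 0.005, 0.003]
contact_force: [-1.5, 2.1, 3.8]
opening: 0.002
```

```bash
python3 - <<'E'
from h import *
np.set_printoptions(linewidth=200)
stat([.4699,-.1935,.060])
im=avg("side",6);np.save("p2.npy",im)
g=im.mean(2).round().astype(int)
for r in range(183,202):print(r,g[r,238:258])
stat()
E
```

```text
t 4.8 pos [ 0.4703 -0.1935  0.0612] F [-1.47  2.09  3.77] open 0.0 R [[0.5643, 0.8255, 0.0107], [0.8256, -0.5643, -0.0009], [0.0053, 0.0093, -0.9999]]
tool delta [-0.0002 -0.0003  0.0012]
183 [136 133 130 127 126 127 126 124 122 118 115 113 112 111  98  74  55  52  53  53]
184 [134 130 128 127 126 127 126 125 122 118 114 111 109 109  97  72  54  51  50  51]
185 [130 128 127 126 126 126 126 126 124 122 118 113 110 109  96  71  51  47  47  47]
186 [130 129 129 127 127 126 126 126 125 124 120 114 111 109  97  71  51  48  47  47]
187 [135 134 132 130 128 127 126 126 124 121 117 113 112 112 101  79  63  60  60  61]
188 [138 137 136 132 128 127 126 125 123 119 114 111 112 114 108  96  88  86  87  87]
189 [136 136 135 131 128 126 126 125 122 118 112 108 109 111 111 107 105 103 104 105]
190 [130 130 129 127 126 125 124 121 117 111 102  96  96  98  99  99  98  97  98 100]
191 [125 125 124 124 121 119 117 113 106  98  89  82  80  82  84  86  86  87  88  90]
192 [123 123 122 120 114 107 104 101  96  91  85  81  81  86  93  97  99 101 102 102]
193 [126 125 123 119 108  93  88  89  87  84  82  82
[... 172 characters left out ...]
  89 109 124 132 137 138 136 140]
196 [115 121 126 124 114  96  80  72  70  71  74  79  91 108 123 132 136 136 136 144]
197 [112 119 125 126 121 111  99  90  86  89  94  97 101 111 122 129 133 132 135 149]
198 [117 122 126 126 125 122 116 110 107 110 114 114 112 115 121 126 127 126 136 155]
199 [129 130 131 130 128 126 124 122 121 122 122 118 113 114 118 123 124 128 144 162]
200 [136 136 136 134 129 128 127 126 125 123 120 116 114 115 119 125 129 138 155 169]
201 [136 138 138 136 131 128 127 127 125 121 116 115 115 116 121 128 135 148 163 172]
t 5.1 pos [ 0.4703 -0.1935  0.0613] F [-1.54  0.28  3.61] open -0.0 R [[0.5642, 0.8255, 0.0108], [0.8256, -0.5643, -0.001], [0.0053, 0.0095, -0.9999]]
```

The round pointer now reads row 191.3 (187.0 at rest), about 9.7 mm of sink. That agrees with the TCP height and with the force of 3.6 N. Before pressing deeper, I'll overlay two hypotheses for where the dark block is: on the pointer's near side, or by the scale.

```bash
python3 - <<'E'
from h import *
t=cv2.imread("pics/top0.png").astype(np.float32);s=(np.load("rest2.npy")*2+np.load("rest.npy"))/3
piv=np.array([.5442,-.2443]);D={"R":np.array([-.8255,.5644]),"S":np.array([-.5700,-.8216])}
def W(n,r,tg,z):
    d=D[n];p=np.array([-d[1],d[0]])*(1 if n=="R" else -1);return [*(piv+d*r+p*tg),z]
rows=[]
for n,(tx,ty),(sx,sy) in(("R",(243,212),(234,176)),("S",(322,205),(290,211))):
    f=14;o=[]
    for cam,im,x0,y0 in(("top",t*1.15,tx,ty),("side",s*1.3,sx,sy)):
        a=crop(im,x0,x0+28,y0,y0+21 if cam=="side" else y0+21,f) if n=="S" and cam=="top" else crop(im,x0,x0+28,y0+(10 if cam=="top" else 6),y0+(31 if cam=="top" else 27),f)
        yy=y0 if n=="S" and cam=="top" else y0+(10 if cam=="top" else 6)
        def poly(pts,c,cl=True):
            q=np.array([(proj(cam,p)+.5-[x0,yy])*f for p in pts]).astype(np.int32);cv2.polylines(a,[q],cl,c,1)
        th=np.linspace(0,2*np.pi,24)
        poly([W(n,.132+.008*np.cos(k),.010+.008*np.sin(k),.043) for k in th],(0,0,255))
        poly([W(n,.136+.0045*np.cos(k),.012+.0045*np.sin(k),.012) for k in th],(0,255,255))
        poly([W(n,r,tg,.069) for r,tg in((.12,-.007),(.144,-.007),(.144,-.005),(.12,-.005))],(0,255,0))
        poly([W(n,r,0,.056) for r in(.105,.130)],(255,0,0),False)
        o.append(a)
    rows.append(np.hstack(o))
o=np.vstack(rows);print(o.shape);cv2.imwrite("pics/f.png",o)
E
```

```text
(588, 784, 3)
```

View pics/f.png

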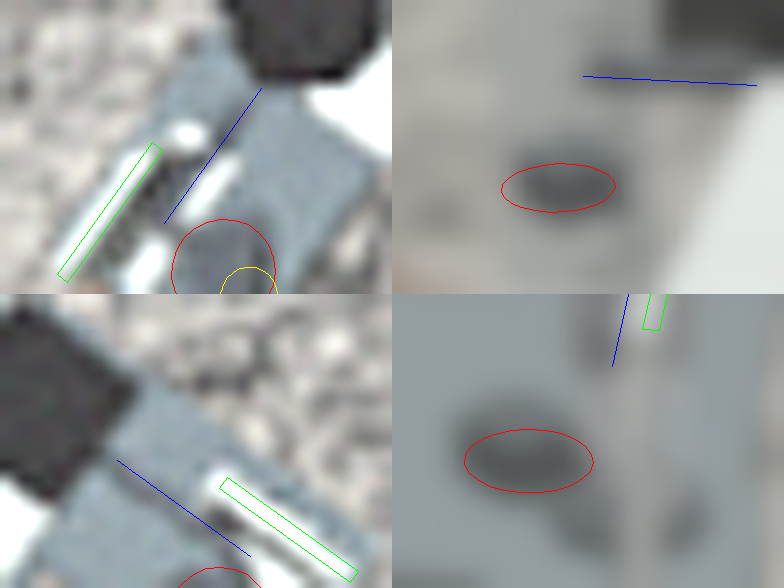

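The near-side model (red) fits the dark block on the round side in both cameras. My crop cut off the square side in the top view, so I'll do one sharpened top view of both marks.

```bash
python3 - <<'E'
from h import *
t=cv2.imread("pics/top0.png").astype(np.float32)
t2=avg("top",6)
o=[]
for im,x0,y0 in((t,245,218),(t2,324,206)):
    c=rl(im[y0-8:y0+36,x0-8:x0+36],.7,8,4)[32:-32,32:-32]
    o.append(cv2.resize(c.clip(0,235).astype(np.uint8),None,fx=3.5,fy=3.5,interpolation=cv2.INTER_CUBIC))
o=np.hstack(o);print(o.shape);cv2.imwrite("pics/g.png",o)
E
```

```text
(392, 784, 3)
```

View pics/g.png

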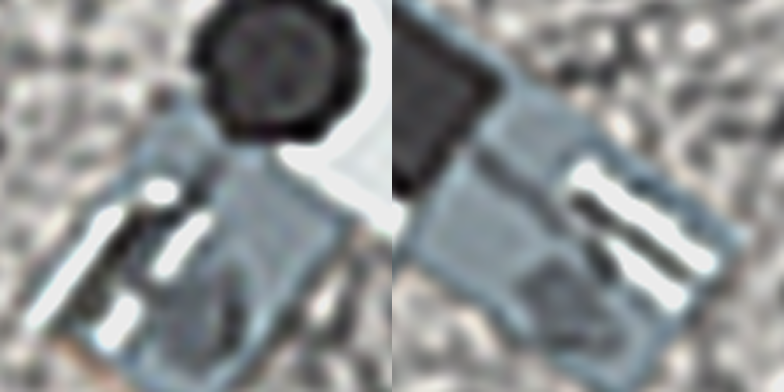

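```bash
python3 - <<'E'
from h import *
piv=np.array([.5442,-.2443]);D={"R":np.array([-.8255,.5644]),"S":np.array([-.5700,-.8216])}
for n,l,x,y in(("S","dark piece",600,255),("S","ptr end",560,222),("S","blob",565,300),("S","blob dark edge",590,345),("S","strip out",683,272),("S","strip in",580,205),
 ("R","strip in",125,225),("R","strip out",88,312),("R","ptr end?",190,195),("R","gap in white",140,288),("R","blob",193,312),("R","blob dark edge",235,308),("S","white2 in",615,250),("S","white2 out",670,300),("R","white2 in",205,215),("R","white2 out",110,340)):
    u=((x-(392 if n=="S" else 0))/14+(324 if n=="S" else 245)-.5, y/14+(206 if n=="S" else 218)-.5)
    for z in(.043,.012):
        p=ray("top",*u,z);e=p[:2]-piv;d=D[n];tg=e@np.array([-d[1],d[0]])*(1 if n=="R" else -1)
        print(n,l,z,"r %.1f t %.1f"%(e@d*1e3,tg*1e3),"side",proj("side",p).round(1))
E
```

```text
S dark piece 0.043 r 129.0 t 1.5 side [304.3 227.9]
S dark piece 0.012 r 129.6 t 0.1 side [304.9 243.4]
S ptr end 0.043 r 121.0 t 1.0 side [305.1 225.7]
S ptr end 0.012 r 121.4 t -0.4 side [305.7 241. ]
S blob 0.043 r 128.6 t 10.3 side [299.3 227.5]
S blob 0.012 r 129.3 t 9.2 side [299.8 243. ]
S blob dark edge 0.043 r 135.8 t 13.7 side [296.9 229.4]
S blob dark edge 0.012 r 136.7 t 12.7 side [297.3 245. ]
S strip out 0.043 r 140.9 t -3.8 side [306.7 231.4]
S strip out 0.012 r 142.0 t -5.4 side [307.3 247.3]
S strip in 0.043 r 122.0 t -3.0 side [307.3 226.1]
S strip in 0.012 r 122.4 t -4.5 side [307.9 241.4]
R strip in 0.043 r 125.6 t -8.1 side [250.4 191.3]
R strip in 0.012 r 128.6 t -12.3 side [250. 204.]
R strip out 0.043 r 139.7 t -4.9 side [243.2 191.6]
R strip out 0.012 r 143.2 t -9.0 side [242.6 204.3]
R ptr end? 0.043 r 116.1 t -2.6 side [254.5 192.7]
R ptr end? 0.012 r 118.8 t -6.7 side [254.1 205.5]
R gap in white 0.043 r 132.1 t -0.5 side [246.5 192.7]
R gap in white 0.012 r 135.3 t -4.5 side [245.9 205.5]
R blob 0.043 r 130.3 t 8.3 side [246.4 194.6]
R blob 0.012 r 133.5 t 4.7 side [245.9 207.6]
R blob dark edge 0.043 r 126.1 t 13.2 side [248.  195.8]
R blob dark edge 0.012 r 129.1 t 9.7 side [247.5 208.8]
S white2 in 0.043 r 130.4 t -0.5 side [305.4 228.3]
S white2 in 0.012 r 131.1 t -1.9 side [305.9 243.9]
S white2 out 0.043 r 141.8 t 0.8 side [303.9 231.5]
S white2 out 0.012 r 142.9 t -0.6 side [304.5 247.3]
R white2 in 0.043 r 117.3 t 1.0 side [253.6 193.4]
R white2 in 0.012 r 120.0 t -2.8 side [253.2 206.3]
R white2 out 0.043 r 141.2 t 0.4 side [241.9 192.6]
R white2 out 0.012 r 144.7 t -3.5 side [241.3 205.5]
```

The sharpened view confirms that each dark block is a raised object. Its top-view position matches the side-view block and no other dark spot on that column. It sits about 9 mm to the near side of the pointer, at r ≈ 130 mm, with z ≈ 43.3 mm (round) and 42.6 mm (square), inside the stated 34–44 mm band. That makes the required round pointer sink about 12.7 mm, and it stands at about 9.8 mm now. I'll press a little deeper.

{"api": "apply_moves", "payload": {"moves": [[[0, 0, 0.001, 0, 0, 0, 1], [0, 0, 0.0005, 0, 0, 0, 1], [0, 0, 0, 0, 0, 0, 1]]]}}

```text
time: 5.7
eef_pos: [0.4702, -0.1935, 0.0598]
tcp_rot: [0.884, 0.467, 0.004, 0.003]
contact_force: [-1.1, 1.6, 5.5]
opening: 0.003
```

```bash
cat > ptr.py <<'E'
from h import *
from scipy.optimize import least_squares
def Rrow(im):
    # pointer row right of the dark block, cols 251..253, darkness minimum against plain scale/bench
    g=im.mean(2);o=[]
    for c in(250,251,252,253):
        lo=185;seg=g[lo:200,c];k=lo+4+0
        # valley: local minimum below the plate/gripper
        m=[i for i in range(1,len(seg)-1) if seg[i]<=seg[i-1] and seg[i]<seg[i+1]]
        if m:
            i=m[0];a,b,d=seg[i-1],seg[i],seg[i+1];o.append(lo+i+.5*(a-d)/(a-2*b+d))
    return np.round(o,2)
E
python3 - <<'E'
from ptr import *
stat();im=avg("side",5);np.save("p3.npy",im)
for f in("rest2","p1","p2","p3"):print(f,Rrow(np.load(f+".npy")))
stat()
np.set_printoptions(linewidth=200)
g=im.mean(2).round().astype(int)
for r in range(188,199):print(r,g[r,238:258])
piv=np.array([.5442,-.2443]);d=np.array([-.8255,.5644])
for dr in(0,9.7,12.7):print(dr,[proj("side",[*(piv+d*r),.056-dr*1e-3*r/.13]).round(2) for r in(.13,.125,.121)])
E
```

```text
t 5.7 pos [ 0.4702 -0.1935  0.0598] F [-1.12  1.56  5.54] open 0.0 R [[0.5642, 0.8256, 0.0105], [0.8256, -0.5642, -0.0008], [0.0053, 0.0092, -0.9999]]
rest2 [186.9  186.91 186.8  186.53]
p1 [188.04 188.   187.84 187.68]
p2 [191.45 185.5  191.12 191.03]
p3 [192.25 192.01 191.9  191.83]
t 5.95 pos [ 0.4702 -0.1934  0.0598] F [-1.18  1.35  4.39] open 0.0 R [[0.5642, 0.8256, 0.0105], [0.8256, -0.5642, -0.0008], [0.0053, 0.0092, -0.9999]]
188 [138 138 136 132 128 127 126 125 123 119 116 113 113 115 111 100  92  89  89  90]
189 [135 136 135 131 128 127 126 125 123 121 118 115 114 117 119 117 114 110 109 111]
190 [130 130 130 127 126 125 124 121 119 116 113 108 107 110 114 114 112 108 108 109]
191 [124 125 124 124 121 119 117 113 108 104  99  93  92  94  96  95  93  91  90  91]
192 [123 123 122 120 114 106 104 101  96  93  88  85  83  84  86  86  87  86  86  85]
193 [126 125 123 119 108  93  88  88  88  85  82  81  86  94 100 104 107 107 106 105]
194 [126 126 124 119 105  84  75  78  78  76  72  76  89 106 118 124 128 129 127 125]
195 [121 124 125 121 107  86  71  69  69  68  67  73  89 109 123 132 136 136 135 135]
196 [115 121 126 124 114  97  80  72  70  71  74  79  91 109 122 132 136 136 134 138]
197 [112 120 125 126 121 111  99  89  86  89  94  97 101 111 121 129 133 131 130 139]
198 [117 122 126 126 126 122 116 109 108 110 114 114 112 115 120 125 127 124 128 145]
0 [array([247.16, 186.95]), array([249.63, 187.08]), array([251.62, 187.18])]
9.7 [array([247.36, 191.36]), array([249.82, 191.32]), array([251.78, 191.29])]
12.7 [array([247.42, 192.71]), array([249.87, 192.62]), array([251.84, 192.55])]
```

The pointer has sunk about 12.1 mm (z ≈ 0.044). Near its tip the block hides it, which confirms that the block stands on the near side as triangulated. I'll press 0.4 mm more and hold.

{"api": "apply_moves", "payload": {"moves": [[[0, 0, 0.0005, 0, 0, 0, 1], [0, 0, 0, 0, 0, 0, 1], [0, 0, 0, 0, 0, 0, 1]]]}}

```text
time: 6.25
eef_pos: [0.4702, -0.1935, 0.0594]
tcp_rot: [0.884, 0.467, 0.004, 0.003]
contact_force: [-1.8, 1.1, 4.4]
opening: 0.0
```

```bash
python3 - <<'E'
from ptr import *
stat();im=avg("side",24);np.save("p4.npy",im)
for f in("rest2","p3","p4"):print(f,Rrow(np.load(f+".npy")))
stat()
a=crop(im*1.3,232,262,178,204,13);b=crop((np.load("rest2.npy"))*1.3,288,318,212,238,13)
cv2.imwrite("pics/h.png",np.hstack([a,b]))
E
```

```text
t 6.25 pos [ 0.4702 -0.1935  0.0594] F [-1.78  1.13  4.45] open 0.0 R [[0.5642, 0.8256, 0.0105], [0.8256, -0.5642, -0.0008], [0.0052, 0.0091, -0.9999]]
rest2 [186.9  186.91 186.8  186.53]
p3 [192.25 192.01 191.9  191.83]
p4 [192.48 192.19 192.1  192.02]
t 7.45 pos [ 0.4702 -0.1934  0.0594] F [-1.61  1.17  4.75] open -0.0 R [[0.5642, 0.8256, 0.0105], [0.8256, -0.5642, -0.0008], [0.0053, 0.0091, -0.9999]]
```

View pics/h.png

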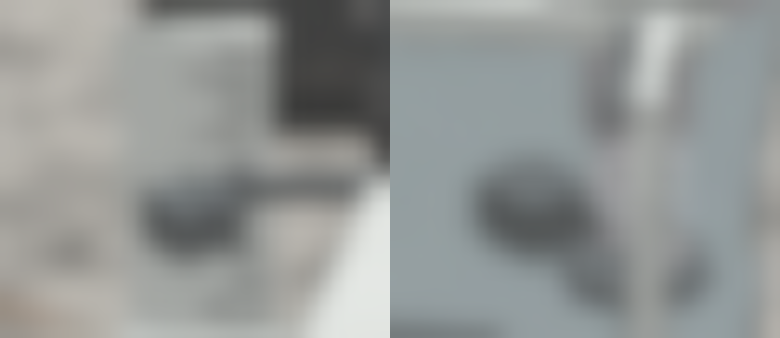

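The left half shows the pointer running level into the dark block at about (245,192.4), held for over 1.2 s at z ≈ 0.0435. The right half shows the spring behind the scale, which explains the lower patches on that side, with the mark block at about (298.5,228). Now I'll release and go over the square pad.

{"api": "apply_moves", "payload": {"moves": [[[0, 0, -0.01, 0, 0, 0, 1], [0, 0, -0.025, 0, 0, 0, 1], [0, 0, -0.015, 0, 0, 0, 1], [-0.018, 0.0178, 0, 0, 0, 0, 1], [-0.018, 0.0178, 0, 0, 0, 0, 1], [-0.018, 0.0178, 0, 0, 0, 0, 1], [-0.018, 0.0178, 0, 0, 0, 0, 1], [-0.018, 0.0178, 0, 0, 0, 0, 1], [0, 0, 0, 0, 0, 0, 1], [0, 0, 0, 0, 0, 0, 1]]]}}

```text
time: 8.45
eef_pos: [0.4942, -0.3228, 0.1124]
tcp_rot: [0.884, 0.467, 0.006, 0.007]
contact_force: [-0.5, -0.8, 0.4]
opening: 0.0
```

```bash
python3 - <<'E'
from ptr import *
stat([.4931,-.318,.074]);im=avg("side",4);np.save("s0.npy",im)
for f in("rest2",):print(f,Rrow(np.load(f+".npy")))
g=im.mean(2).round().astype(int);np.set_printoptions(linewidth=200)
for r in range(184,192):print(r,g[r,244:258])
stat([.4931,-.318,.074])
E
```

```text
t 8.45 pos [ 0.4942 -0.3228  0.1124] F [-0.53 -0.78  0.44] open 0.0 R [[0.5636, 0.8259, 0.0176], [0.8261, -0.5635, -0.006], [0.005, 0.0179, -0.9998]]
tool delta [ 0.0032 -0.0043  0.0383]
rest2 [186.9  186.91 186.8  186.53]
184 [129 128 124 119 114 110 111 111 100  78  62  60  61  61]
185 [129 128 125 118 110 105 106 107 100  85  75  75  75  75]
186 [130 128 124 113  99  91  92  95  94  88  84  85  85  85]
187 [129 127 122 109  94  84  83  85  88  87  86  84  83  82]
188 [129 128 123 115 106 100  97  99 102 103 101  98  94  92]
189 [129 128 126 123 120 116 114 117 122 123 121 117 113 113]
190 [127 124 122 122 120 118 117 122 129 131 129 125 123 127]
191 [120 116 111 110 111 112 115 122 129 132 130 127 128 136]
t 8.65 pos [ 0.4942 -0.3218  0.1125] F [ 0.51 -0.22  0.32] open 0.0 R [[0.5622, 0.8268, 0.0175], [0.827, -0.5622, -0.0061], [0.0048, 0.0179, -0.9998]]
tool delta [ 0.0024 -0.0038  0.0384]
```

The round corner is back at its rest row of 186.9. Now I'll centre over the square pad and go down to just above it.

{"api": "apply_moves", "payload": {"moves": [[[0.0024, -0.0038, 0.01, 1.0, -0.3, 0, 1], [0, 0, 0.015, 0, 0, 0, 1], [0, 0, 0.01, 0, 0, 0, 1], [0, 0, 0, 0, 0, 0, 1], [0, 0, 0, 0, 0, 0, 1]]]}}

```text
time: 9.15
eef_pos: [0.4917, -0.3142, 0.0728]
tcp_rot: [0.883, 0.469, -0.001, -0.002]
contact_force: [0.4, 0.2, 0.6]
opening: 0.003
```

```bash
python3 - <<'E'
from ptr import *
stat([.4931,-.318,.060])
E
```

```text
t 9.15 pos [ 0.4917 -0.3142  0.0728] F [0.4  0.21 0.59] open 0.0 R [[0.5599, 0.8285, -0.0037], [0.8285, -0.5599, 0.0022], [-0.0002, -0.0043, -1.0]]
tool delta [-0.0024  0.0034  0.0128]
```

{"api": "apply_moves", "payload": {"moves": [[[-0.0024, 0.0034, 0, 0, 0, 0, 1], [0, 0, 0.003, 0, 0, 0, 1], [0, 0, 0.004, 0, 0, 0, 1], [0, 0, 0.004, 0, 0, 0, 1], [0, 0, 0, 0, 0, 0, 1], [0, 0, 0, 0, 0, 0, 1]]]}}

```text
time: 9.75
eef_pos: [0.4938, -0.3195, 0.0629]
tcp_rot: [0.883, 0.469, -0.001, -0.001]
contact_force: [-1.8, 0.9, 2.6]
opening: 0.001
```

```bash
python3 - <<'E'
from ptr import *
np.set_printoptions(linewidth=200)
stat([.4931,-.318,.0590])
im=avg("side",6);np.save("s1.npy",im);g=im.mean(2).round().astype(int)
for r in range(213,238):print(r,g[r,292:316])
stat()
piv=np.array([.5442,-.2443]);d=np.array([-.57,-.8216])
for dr in(0,9,10,11,12,13,13.4):print(dr,proj("side",[*(piv+d*.13),.056-dr*1e-3]).round(2))
E
```

```text
t 9.75 pos [ 0.4938 -0.3195  0.0629] F [-1.76  0.9   2.59] open 0.0 R [[0.5602, 0.8284, -0.0029], [0.8284, -0.5602, 0.001], [-0.0008, -0.0029, -1.0]]
tool delta [ 0.0009 -0.0014  0.0039]
213 [173 174 175 176 176 176 171 152 117  86  75  73  72  71  78 103 125 122  94  68  73  91 108 116]
214 [159 161 163 164 165 166 163 151 129 114 110 109 108 104 109 132 150 143 114  92  94 104 115 119]
215 [140 141 143 144 146 147 147 143 136 132 131 132 130 125 128 147 160 148 126 116 115 118 120 121]
216 [127 128 129 129 130 131 131 131 130 130 130 130 127 122 127 148 158 145 129 126 125 124 122 122]
217 [123 123 123 123 123 123 123 122 122 122 121 119 115 112 124 147 153 137 123 123 125 123 123 122]
218 [124 123 122 121 121 121 120 119 119 118 115 111 108 108 125 147 149 130 116 118 121 122 123 122]
219 [124 123 123 122 122 122 122 122 121 119 114 106 103 105 120 138 140 124 112 115 120 122 123 122]
220 [124 124 124 124 124 123 124 123 123 121 114 106 101 103 113 125 126 116 111 115 121 123 123 122]
221 [124 124 124 124 124 124 124 124 123 121 114 105  99 101 111 122 121 115 112 116 121 123 123 
[... 1217 characters left out ...]
17 122 123]
234 [124 125 124 124 124 124 124 123 119 109  95  88  87  94 108 119 115 102  96 101 112 120 123 122]
235 [122 123 123 123 124 124 125 124 122 117 108 101  97  99 110 119 117 109 106 111 119 123 123 121]
236 [115 116 117 118 120 123 124 124 124 122 120 117 113 110 114 121 121 118 118 121 123 124 122 120]
237 [103 104 105 107 114 120 124 124 125 125 124 123 120 117 119 123 123 121 123 124 125 124 122 119]
t 10.05 pos [ 0.4938 -0.3195  0.0628] F [-2.08  0.47  2.66] open 0.0 R [[0.56, 0.8285, -0.0028], [0.8285, -0.56, 0.0006], [-0.0011, -0.0027, -1.0]]
0 [305.24 221.65]
9 [305.17 226.2 ]
10 [305.16 226.7 ]
11 [305.15 227.21]
12 [305.15 227.71]
13 [305.14 228.21]
13.4 [305.14 228.41]
```

The upper spring seat moved down with the pointer while the mark block stayed still, so the reading of the scene holds. Pointer sink is now about 7.4 mm. The target is about 13.4 mm (TCP z ≈ 0.0588).

{"api": "apply_moves", "payload": {"moves": [[[0, 0, 0.002, 0, 0, 0, 1], [0, 0, 0.001, 0, 0, 0, 1], [0, 0, 0.0005, 0, 0, 0, 1], [0, 0, 0, 0, 0, 0, 1]]]}}

```text
time: 10.45
eef_pos: [0.4938, -0.3198, 0.0599]
tcp_rot: [0.883, 0.469, -0.001, -0.001]
contact_force: [-3.1, 0.3, 3.7]
opening: 0.003
```

```bash
python3 - <<'E'
from ptr import *
np.set_printoptions(linewidth=200)
stat()
im=avg("side",5);np.save("s2.npy",im);g=im.mean(2).round().astype(int)
for r in range(220,236):print(r,g[r,294:314])
stat()
E
```

```text
t 10.45 pos [ 0.4938 -0.3198  0.0599] F [-3.09  0.32  3.67] open 0.0 R [[0.5598, 0.8286, -0.0028], [0.8286, -0.5598, 0.0001], [-0.0015, -0.0024, -1.0]]
220 [122 122 123 123 123 123 123 120 114 107 103 103 113 126 127 118 113 116 121 123]
221 [124 124 124 124 124 124 123 121 113 105 100 101 111 120 121 115 112 117 121 123]
222 [124 124 123 123 122 123 123 121 114 105 100 102 113 123 123 117 113 117 121 123]
223 [123 122 120 118 116 116 118 118 112 104  98 102 115 126 124 116 114 117 121 123]
224 [120 116 111 107 105 106 108 110 107 100  94  99 115 126 123 116 114 118 121 123]
225 [113 105  99  97  97  97  98 100  99  95  92  98 115 125 123 117 116 119 122 123]
226 [104  91  88  89  92  92  91  90  90  91  92 101 116 125 124 120 121 122 124 123]
227 [100  83  77  81  85  85  82  79  81  86  94 107 119 125 123 123 124 125 124 124]
228 [100  80  72  72  74  75  72  71  74  83  97 112 122 125 122 122 124 125 124 124]
229 [105  87  75  70  69  69  70  70  74  83  98 112 121 124 121 120 120 121 122 123]
230 [113 100  88  79  74  74  74  76  81  88 100 110 118 123 122 120 117 115 118 122]
231 [120 114 105  97  91  89  88  86  88  92  97 104 114 122 121 117 112 107 113 120]
232 [123 122 118 114 110 107 103  95  91  92  93  99 111 120 119 111 103 100 107 118]
233 [124 124 123 122 121 119 113 101  90  88  90  97 110 120 117 105  95  96 107 117]
234 [125 125 125 124 124 123 119 109  96  88  88  94 109 119 115 103  96 100 112 120]
235 [123 123 124 124 125 124 122 117 109 101  97  99 110 119 118 109 106 111 119 123]
t 10.7 pos [ 0.4938 -0.3198  0.0599] F [-0.56  0.44  3.75] open -0.0 R [[0.5598, 0.8286, -0.0028], [0.8287, -0.5598, 0.0], [-0.0016, -0.0023, -1.0]]
```

{"api": "apply_moves", "payload": {"moves": [[[0, 0, 0.0008, 0, 0, 0, 1], [0, 0, 0.0003, 0, 0, 0, 1], [0, 0, 0, 0, 0, 0, 1]]]}}

```text
time: 11.0
eef_pos: [0.4939, -0.3198, 0.0589]
tcp_rot: [0.883, 0.469, -0.001, -0.001]
contact_force: [-1.0, 1.8, 4.5]
opening: -0.001
```

```bash
python3 - <<'E'
from ptr import *
np.set_printoptions(linewidth=200)
stat()
im=avg("side",24);np.save("s3.npy",im);g=im.mean(2).round().astype(int)
for f in("rest2","s1","s2","s3"):print(f,np.load(f+".npy").mean(2)[217:232,305].round().astype(int))
stat()
cv2.imwrite("pics/i.png",np.hstack([crop(np.load(f+".npy")*1.3,288,318,212,240,13) for f in("s2","s3")]))
E
```

```text
t 11.0 pos [ 0.4939 -0.3198  0.0589] F [-1.03  1.81  4.54] open -0.0 R [[0.5597, 0.8287, -0.0028], [0.8287, -0.5597, -0.0001], [-0.0017, -0.0023, -1.0]]
rest2 [102 103 100  95  95 105 116 120 120 121 119 115 110 106 100]
s1 [112 108 105 103 101  98  96  99 107 115 119 119 113 110 104]
s2 [124 122 112 103 101 102 102  99  98 101 107 112 112 110 104]
s3 [119 122 113 107 104 105 104 102 100  99 100 102 107 109 104]
t 12.2 pos [ 0.4939 -0.3198  0.0589] F [-2.13  1.46  4.89] open 0.0 R [[0.5597, 0.8287, -0.0027], [0.8287, -0.5597, -0.0001], [-0.0016, -0.0022, -1.0]]
```

View pics/i.png

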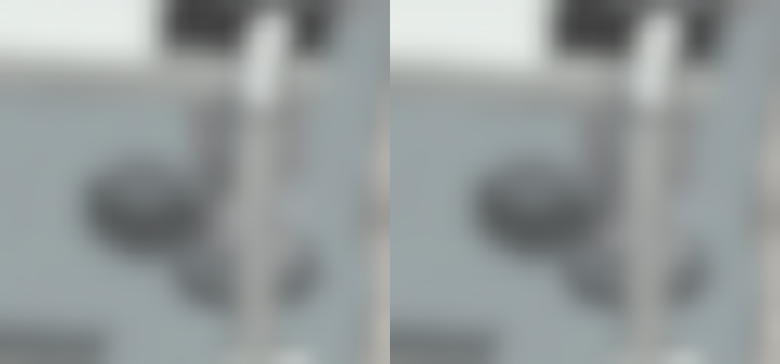

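The pointer's end now lies beside the mark block at about rows 227–228 (block centre 228.2). It was held for over 1.3 s at a calculated sink of about 13.2 mm. Now I'll release and back off.

{"api": "apply_moves", "payload": {"moves": [[[0, 0, -0.01, 0, 0, 0, 1], [0, 0, -0.03, 0, 0, 0, 1], [0, 0, -0.04, 0, 0, 0, 1], [0, 0, -0.03, 0, 0, 0, 1], [0, 0, 0, 0, 0, 0, 1], [0, 0, 0, 0, 0, 0, 1], [0, 0, 0, 0, 0, 0, 1]]]}}

```text
time: 12.9
eef_pos: [0.4941, -0.3192, 0.1695]
tcp_rot: [0.883, 0.469, -0.0, -0.0]
contact_force: [0.0, 0.6, -1.3]
opening: 0.002
```

```bash
python3 - <<'E'
from ptr import *
stat();im=avg("side",4)
print(Rrow(np.load("rest2.npy")),Rrow(im))
for i in(np.load("rest2.npy"),im):print(i.mean(2)[216:230,304].round().astype(int))
t=ctrl.read_camera("top")[:,:,::-1].astype(float);t0=cv2.imread("pics/top0.png").astype(float)
for n,(x,y) in{"loupe":(298,277),"usb":(358,256),"cutters":(283,158)}.items():
    print(n,np.abs(t-t0)[y-12:y+12,x-18:x+18].mean().round(1))
print(ctrl.sign_off())
E
```

```text
t 12.9 pos [ 0.4941 -0.3192  0.1695] F [ 0.01  0.64 -1.27] open 0.0 R [[0.5606, 0.8281, -0.0009], [0.8281, -0.5606, 0.0003], [-0.0002, -0.001, -1.0]]
[186.9  186.91 186.8  186.53] [186.89 186.92 186.8  186.55]
[102  99  98  94  91  92 101 112 118 119 116 111 104  97]
[104 102 100  97  93  96 104 115 121 121 119 114 107 100]
loupe 76.3
usb 5.9
cutters 13.7
the job is handed in; nothing more can be done
None
```

I pressed the round pad and then the square pad, held each for over a second, let both spring back, and handed the job in at about 13 s. I am not certain that the part I took for each mark is really the mark.

| Pad | Pointer sink when held | Pointer height | My mark estimate | Hold |
|---|---|---|---|---|
| Round | about 12.5 mm | about 43.5 mm | about 43.3 mm | over 1.2 s |
| Square | about 13.2 mm | about 42.8 mm | about 42.6 mm | over 1.3 s |

- **Return to rest:** after release both pointers are back at their rest rows in the side view, to well within 0.1 px for the round pointer and by eye for the square one. The gripper is clear of the mount, and no contact force showed beyond reading noise.
- **Loose items:** I did not touch any of them. My automatic before/after check gave a small change for the memory stick and a moderate one for the cutters. The loupe gave a large change (76), probably because the arm now hides it from the top camera. I did not look at that picture, so the check does not clear the loupe.
- **Mark identity:** I took the raised dark block beside each pointer as the mark, because nothing else dark in the pictures could be it. Its shape and place do not fully match the description: it sits about 9 mm to the side of the pointer instead of on the scale's outer edge.
- **Mark height:** the estimates are good to about 1 mm at best. My figures put the two marks only about 1 mm apart, although the task says they differ between the sides. That also makes me doubt the identification.

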